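# Open the push-and-turn tablet bottle at the screening desk

## Robot

A 7-joint arm with a two-finger parallel gripper is mounted at the origin on the work surface. World frame = base frame: x ahead of the robot, y to its left, z up, the work surface at z = 0. Lengths are in m, angles in rad, forces in N, time in s.
With the tool pointing down it reaches from about 0.425 to 0.875 m from the base axis. Payload 4.7 kg.
Tool frame: the origin (TCP) lies at the very end of the fingers, on their centre line; the grasp point (between the pads) lies 19 mm behind it; z points along the fingers, y is the line along which they close (so a half turn about z gives the same grasp; the last joint's range is limited). The gripper opens to 87 mm and grips with 3 to 60 N. Pads are 19 mm wide; open, the fingers measure 117 mm over their backs; the gripper's body (75 mm by 190 mm) begins 51 mm behind the grasp point.
Start: joints at [-1.154, 0.321, -0.07, 1.45, 0.023, 1.371, -0.057], TCP at [0.255, 0.598, 0.223] pointing down, gripper open.
Joint ranges: [-2.86, 2.86], [-0.3, 2.09], [-1.38, 1.24], [0.06, 2.45], [-1.56, 4.7], [0.09, 2.05], [-2.69, 2.69]. Speed limits (rad/s): [2.57, 2.57, 3.14, 3.14, 3.14, 3.14, 3.14].

## Interface

Orientations are given as a rotation vector (axis times angle).
In Python, from bench import ctrl, get_image, job gives the robot as it stands.
- The arm moves only by the shell command python3 -m crank 'ROWS' [FORCE]. ROWS is JSON, a list that holds one entry, the list of rows, each a list of 5 numbers: the shift along the tool's x, y, z in mm, then the turn about the tool's z in rad, then the closure, from -1 (fully open) to 1 (shut), so that 0 is half open. A call has 1 to 10 rows; each row shifts and turns the commanded pose from where the row before left it, along the tool's axes as they then stand; what a row does not reach is not made up. A row lasts 1/12 s, in which the tool goes at most 41.7 mm and 7.16 degrees, less where a joint would pass 70% of its speed; a pose out of reach is approached as far as the arm can. A call with a gripper value outside its range is refused whole. The fingers move at their own pace and stop on an object; FORCE is the grip in N (left out, the last holds). Time passes only in rows, so rows that do not move let the fingers close. It gives the time, the measured TCP pose, the force, the opening and the grip force at its end, in the units of the state.
- ctrl.get_state(): the state, without advancing time (a new reading comes with each control period).
- get_image(name): name is "scene" or "top" or "wrist"; returns a dict with "pixels" (400x640x3 uint8, red, green, blue), "fx", "fy", "cx", "cy" (pixels), "T" (4x4, takes a point from camera to world coordinates); the wrist camera has in their place "T_tool_cam" (4x4, takes a point from camera to tool coordinates, whose origin is the TCP and whose axes are the flange's). Camera axes: x right, y down, z forward; pixel columns grow to the right and rows downward; lengths in m; the calibration is good to about 2 mm. A picture is of the moment at which its call begins: read the wrist's pose just before it. There is no depth.
- job.close_job(): hands the job in; it is judged then, once.
The state is a dict: "time": time; "joint_positions": joint angles; "qd": joint speeds; "joint_torque": joint torques, N m; "position": TCP position; "tool_rot": TCP orientation; "ft_force": force on the tool from outside, world axes, zero at the start; "torque": the same for the moment, N m; "grip_width": opening from 0.0 (shut) to 1.0 (fully open); "grip_force": force on a finger pad.
Only numpy, scipy, OpenCV 4.12 (cv2) and the standard library are available. Lean on these libraries where they do the work, as an engineer would, in place of code of your own. Each camera call takes 0.05 s, during which the arm holds its last target. There are 200 camera calls.

## Task

Swing the magnifier lamp's head sideways (either way) until its centre is about 20 cm away from being over the tablet bottle, and leave it there. Then press the bottle's safety cap down, keep it pressed while you twist it anticlockwise until it is free, lift it straight off and finish still holding it in the gripper, level and still, about 8 cm above the bottle's mouth and centred over it. Do not disturb the gel bottle, the glucose meter or the strip pot.

Things in the scene. Friction and masses are not known exactly. Their poses are not given: they have to be found in the camera images.
- lamp_arm (a joint): Swing of the white magnifier lamp's horizontal arm about its upright post, rad: 0 = pointing along the -x axis of the lamp's foot (roughly at the robot, over the bottle), growing anticlockwise seen from above (head moves to -y, the robot's right, as it grows); runs from -1.3 to 1.3 and stays where it is left (stiff: about 1 N at the head moves it)
- lamp_hinge (a point): Point on the lamp's vertical hinge axis at the arm's height, 205 mm above the table. The steel post below is 22 mm thick on a grey foot 130 mm across, fixed to the table. Axes turn with the arm: the arm points along -x
- lamp_head (a point): Centre of the lamp's round head: a white ring 112 mm across, 24 mm high (193 to 217 mm above the table) with a glass lens, 270 mm from the hinge axis
- lamp_knob (a point): Middle of the blue round handle knob that stands upright on the head's outer rim, 317 mm from the hinge axis: 22 mm across and 28 mm high (232 to 260 mm above the table; this point at 246 mm), on a 16 mm grey stem 15 mm high. It can be gripped or pushed
- bottle: White round tablet bottle 74 mm across, clamped upright in a steel holder 110 x 110 x 18 mm that is fixed to the table: it cannot move or turn. Origin: centre of the holder's underside, on the table. z up. The bottle's shoulder is 80 mm and the rim of its neck 100 mm above the table
- bottle_mouth (a point): Centre of the rim of the bottle's neck, 100 mm above the table, same axes as the bottle. A spring in the neck pushes the cap up with 4 N when locked and about 9 N fully down. The cap must go down more than 6 mm to be turned; it bottoms on the rim after 9 mm. Clockwise is blocked
- cap: Blue ribbed push-and-turn cap, 56 mm across, 22 mm high, about 70 g. Origin: centre of its lower edge; locked, it lies 9 mm below the neck's rim (91 mm above the table), the flat top disc at 113 mm, its x axis along the bottle's x. Three tabs inside sit in notches of the neck. It turns anticlockwise from above (x towards y) only while held down; free to lift from 40 deg, stops at 80; 60 is best
- cap_bar (a point): Centre of the top face of the white upright grip bar on the cap (46 mm long along the cap's x, 12 mm thick along y, 26 mm high; top 139 mm above the table when locked), 48 mm above the cap's origin, same axes as the cap
- gel: Bystander: pink hand-gel pump bottle, 54 mm across, 126 mm high; origin centre of its underside
- meter: Bystander: black glucose meter lying flat, 90 x 55 x 20 mm; origin centre of its underside
- strip_pot: Bystander: green test-strip pot with a white lid, 37 mm across, 57 mm high; origin centre of its underside
Not all that is in view belongs to the job. Leave any orange, purple or turquoise look-alike of the bottle alone.

How it is judged:
By the outcome, as a careful person would: the job done as asked, in the order asked, and still so for the second after the job is handed in, while the arm keeps its last pose, push and grip.
It also fails if it takes over 48 s, if anything falls off the work surface, if the arm or the gripper's body presses on something with over 40 N, if the wrist force passes 120 N, or if a joint passes its speed limit or range.

## Working session

There is one attempt and no reset: what is moved stays moved. The work goes in short steps, Python scripts to look and compute and a shell command to move; the robot and the scene stay as the last step left them, time stands still between calls to the robot, and variables do not carry over. Pictures are saved under pics/ and viewed, at most 10 in all, crops included, and the job is handed in when it is done.

```bash
mkdir -p pics; cat > h.py <<'E'
import numpy as np,cv2
from bench import ctrl,get_image,job
from scipy.spatial.transform import Rotation as R
def ray(im,u,v,T=None):
    T=np.array(im["T"]) if T is None else T
    d=T[:3,:3]@np.array([(u-im["cx"])/im["fx"],(v-im["cy"])/im["fy"],1]); return T[:3,3],d
def onz(im,u,v,z,T=None):
    o,d=ray(im,u,v,T); return o+d*(z-o[2])/d[2]
def proj(im,p):
    q=np.linalg.inv(np.array(im["T"]))@np.append(p,1); return im["fx"]*q[0]/q[2]+im["cx"],im["fy"]*q[1]/q[2]+im["cy"]
def save(im,n): cv2.imwrite("pics/"+n,cv2.cvtColor(np.asarray(im["pixels"]),cv2.COLOR_RGB2BGR))
E
python3 - <<'E'
from h import *
import pickle
s=ctrl.get_state();print({k:np.round(v,3) for k,v in s.items()})
d={}
for n in("scene","top"):
    im=get_image(n);d[n]=im;save(im,n+"1.png");print(n,im["fx"],im["cx"],im["cy"],np.round(im["T"],3).tolist())
pickle.dump(d,open("im1.pkl","wb"))
E
```

```text
{'time': np.float64(0.0), 'joint_positions': array([-1.154,  0.322, -0.07 ,  1.452,  0.023,  1.371, -0.057]), 'qd': array([-0.   ,  0.001, -0.   , -0.002, -0.001, -0.001,  0.   ]), 'joint_torque': array([-0.0000e+00, -4.9130e+01, -4.0400e-01, -3.1253e+01, -6.4000e-02,
        4.4000e-02,  0.0000e+00]), 'position': array([0.255, 0.597, 0.221]), 'tool_rot': array([-6.280e-01, -3.078e+00,  3.000e-03]), 'ft_force': array([ 0.541, -0.489,  0.679]), 'torque': array([-0.057,  0.017, -0.045]), 'grip_force': np.float64(0.0), 'grip_width': np.float64(1.001)}
scene 430.40955241584817 313.590776372639 203.4920913261997 [[-0.395, 0.556, -0.732, 1.269], [0.919, 0.251, -0.305, 0.282], [0.014, -0.792, -0.61, 0.747], [0.0, 0.0, 0.0, 1.0]]
top 459.2096892854491 321.2293986101939 199.39416948626643 [[0.003, -0.993, 0.119, 0.453], [-1.0, -0.001, 0.024, -0.007], [-0.023, -0.119, -0.993, 0.993], [0.0, 0.0, 0.0, 1.0]]
```

View pics/scene1.png

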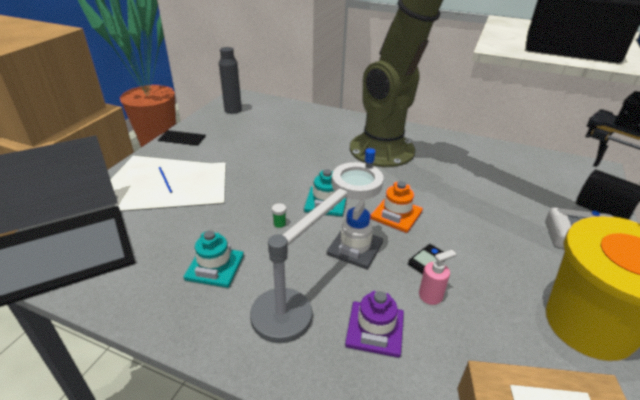

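View pics/top1.png

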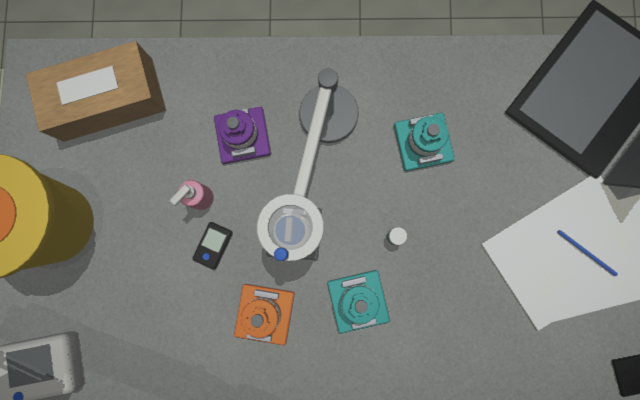

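The top view has the white bottle with the blue cap in its grey steel holder at about (290,232), under the lamp's lens. The look-alikes are purple (240,130), teal (425,140) and (360,303), and orange (262,315). The knob is at (281,254), the hinge at (328,78), the meter at (212,245), the gel at (192,195) and the strip pot at (398,236). Only the one under the lens matches "white bottle, blue cap, steel holder". I'll enlarge it to confirm.

```bash
python3 - <<'E'
from h import *
import pickle
d=pickle.load(open("im1.pkl","rb"))
t=np.asarray(d["top"]["pixels"])[185:275,240:340];s=np.asarray(d["scene"]["pixels"])[140:275,310:410]
a=cv2.resize(t,(400,360),interpolation=3);b=cv2.resize(s,(400,540),interpolation=3)
o=np.zeros((540,800,3),np.uint8);o[:360,:400]=a;o[:,400:]=b
cv2.imwrite("pics/crop1.png",o[:,:,::-1])
for n in d:
    p=np.asarray(d[n]["pixels"]);h=cv2.cvtColor(p,cv2.COLOR_RGB2HSV)
    m=cv2.inRange(h,(105,150,60),(122,255,255))
    k,_,st,c=cv2.connectedComponentsWithStats(m)
    for i in range(1,k):
        if st[i,4]>15: print(n,st[i],c[i].round(1))
T=d["top"]
for nm,u,v,z in(("knob",281,254.5,.26),("head",290.5,227,.217),("hinge",328,78,.217),("foot",328,112,.02),("gel",192,195,.1),("meter",212,245,.02),("pot",398,236,.057)): print(nm,onz(T,u,v,z).round(3))
E
```

```text
scene [   0    0  138  105 3636] [80.4 40.7]
scene [87  0 12 14 65] [92.9  4.7]
scene [105   0   6   9  26] [107.5   3.5]
scene [120   0   7  25 110] [123.7   9.5]
scene [150  10  23  77 770] [159.   61.1]
scene [140  36   7  37 112] [143.   51.9]
scene [131  41  13  40 126] [137.1  58.5]
scene [365 148  10  15 117] [369.5 154.8]
scene [347 209  22  19 252] [358.2 219.5]
scene [593 210   6   5  25] [595.3 212.2]
scene [431 248   7   6  33] [433.9 250.4]
top [569 238  47  37  69] [593.  256.7]
top [275 248  12  12 110] [280.4 253.9]
top [203 254   6   6  30] [205.6 256.4]
top [ 14 393   8   7  52] [ 17.6 396.2]
knob [0.453 0.074 0.26 ]
head [0.499 0.063 0.217]
hinge [0.761 0.    0.217]
foot [0.762 0.002 0.02 ]
gel [0.569 0.269 0.1  ]
meter [0.472 0.248 0.02 ]
pot [ 0.491 -0.14   0.057]
```

View pics/crop1.png

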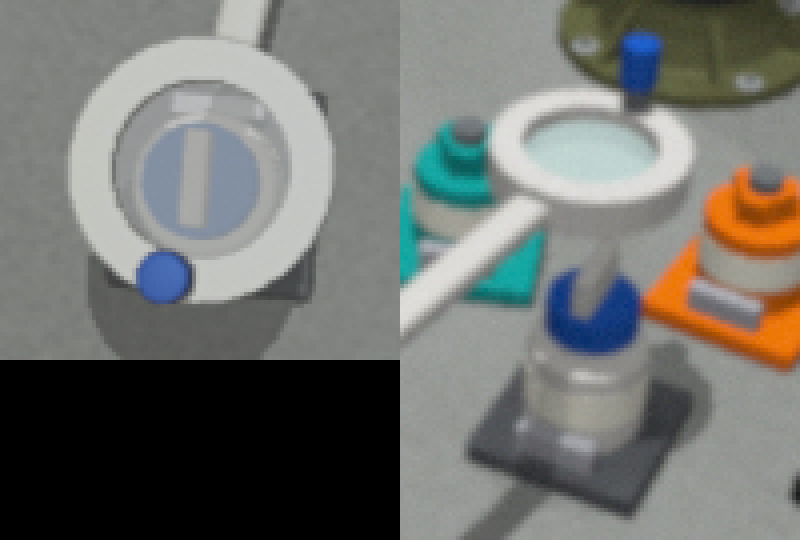

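The enlarged crop confirms it: a white bottle with a blue cap and white grip bar, in a dark steel holder under the lens. Next I'll cross-check the knob, cap and bar in both views.

```bash
cat >> h.py <<'E'
def tri(a,ua,b,ub):
    o1,d1=ray(a,*ua);o2,d2=ray(b,*ub)
    k=np.linalg.lstsq(np.c_[d1,-d2],o2-o1,rcond=None)[0];p,q=o1+k[0]*d1,o2+k[1]*d2
    return ((p+q)/2).round(4),np.linalg.norm(p-q).round(4)
def need(target,turn=0):
    "mm in tool axes after turning tool by turn about its z"
    s=ctrl.get_state();M=R.from_rotvec(s["tool_rot"])*R.from_euler('z',turn)
    y=M.as_matrix()[:,1];x=M.as_matrix()[:,0]
    return (M.inv().apply(np.array(target)-s["position"])*1000).round(1),np.degrees(np.arctan2(y[1],y[0])).round(1),M.as_matrix()[:,2].round(4)
E
python3 - <<'E'
from h import *
import pickle
d=pickle.load(open("im1.pkl","rb"));T,S=d["top"],d["scene"]
print("knob",tri(T,(280.4,253.9),S,(369.5,154.8)),onz(S,369.5,154.8,.246).round(3))
# bar top: top crop ends, cap disc
for nm,u,v,z in(("bar1",241+200/4-.6,185+128/4-.4,.139),("bar2",240+193/4,185+228/4,.139),("disc",240+201/4,185+182/4,.113)):print(nm,onz(T,u,v,z).round(4))
print("cap scene",onz(S,310+597/4,140+312/4,.105).round(3))
for a in(0,-.165):print(need([.453,.074,.30],a))
E
```

```text
knob (array([0.4539, 0.076 , 0.2473]), np.float64(0.0011)) [0.452 0.075 0.246]
bar1 [0.523  0.0708 0.139 ]
bar2 [0.4758 0.0743 0.139 ]
disc [0.4984 0.0732 0.113 ]
cap scene [0.409 0.296 0.105]
(array([-387.7, -404. ,  -77.7]), np.float64(66.9), array([-6.0e-04, -1.6e-03, -1.0e+00]))
(array([-316.1, -462.2,  -77.7]), np.float64(76.4), array([-6.0e-04, -1.6e-03, -1.0e+00]))
```

```bash
python3 -m crank '[[[0,0,-39,-0.0825,-1],[0,0,-39,-0.0825,-1],[-21,-31,0,0,-1],[-21,-31,0,0,-1],[-21,-31,0,0,-1],[-21,-31,0,0,-1],[-21,-31,0,0,-1],[-21,-31,0,0,-1],[-21,-31,0,0,-1],[-21,-31,0,0,-1]]]' 20
python3 -m crank '[[[-21,-31,0,0,-1],[-21,-31,0,0,-1],[-21,-31,0,0,-1],[-21,-31,0,0,-1],[-21,-31,0,0,-1],[-21,-31,0,0,-1],[0,0,0,0,-1],[0,0,0,0,-1]]]'
python3 -c "
from h import *
print(need([.4535,.0755,.228]))"
```

```text
time: 0.93
position: [0.3598, 0.3154, 0.3002]
tool_rot: [-0.373, -3.119, 0.0]
ft_force: [0.3, 0.8, 0.3]
grip_width: 0.997
grip_force: 0.0
time: 1.6
position: [0.4387, 0.1047, 0.3005]
tool_rot: [-0.381, -3.118, -0.001]
ft_force: [0.3, 1.1, -0.1]
grip_width: 0.998
grip_force: 0.0
(array([-21.4, -24.8,  72.4]), np.float64(76.1), array([-2.e-04,  6.e-04, -1.e+00]))
```

```bash
python3 -m crank '[[[-21,-25,0,0,-1],[0,0,0,0,-1],[0,0,24,0,-1],[0,0,24,0,-1],[0,0,24,0,-1],[0,0,0,0,-1],[0,0,0,0,-1]]]'
python3 - <<'E'
from h import *
print(need([.4535,.0755,.228]))
im=get_image("wrist");save(im,"w1.png")
E
```

```text
time: 2.18
position: [0.4517, 0.0786, 0.2278]
tool_rot: [-0.37, -3.117, 0.002]
ft_force: [-0.8, 0.2, 0.1]
grip_width: 1.002
grip_force: 0.0
(array([-2.4, -2.6, -0.2]), np.float64(76.5), array([-2.7e-03, -9.0e-04, -1.0e+00]))
```

View pics/w1.png

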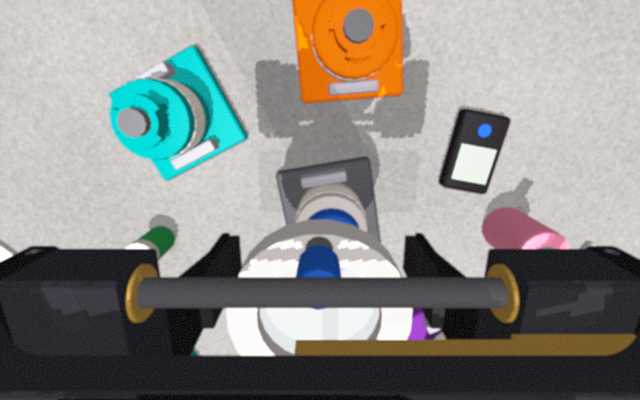

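The knob sits between the open fingers, at (318,265) in the wrist view. I'll centre on it and close.

```bash
python3 -m crank '[[[-2.4,-2.6,0,0,0.5],[0,0,0,0,1],[0,0,0,0,1],[0,0,0,0,1],[0,0,0,0,1],[0,0,0,0,1],[0,0,0,0,1],[0,0,0,0,1]]]' 20
```

```text
time: 2.9
position: [0.4546, 0.0746, 0.2286]
tool_rot: [0.372, 3.119, 0.0]
ft_force: [0.2, -0.6, 0.0]
grip_width: 0.48
grip_force: 0.0
```

```bash
python3 -m crank '[[[0,0,0,0,1],[0,0,0,0,1],[0,0,0,0,1],[0,0,0,0,1],[0,0,0,0,1],[0,0,0,0,1]]]' 20
```

```text
time: 3.4
position: [0.4545, 0.0747, 0.2286]
tool_rot: [0.373, 3.119, 0.0]
ft_force: [-0.2, -0.1, -0.1]
grip_width: 0.246
grip_force: 20.0
```

Gripped: the opening is 21 mm and the knob is 22 mm. Now the swing.

```bash
python3 -m crank '[[[-0.1,9.5,0,0.03,1],[-0.1,9.5,0,0.03,1],[-0.6,19,0,0.06,1],[-0.6,19,0,0.06,1],[-0.6,19,0,0.06,1],[-0.6,19,0,0.06,1],[-0.6,19,0,0.06,1]]]'
python3 -m crank '[[[-0.6,19,0,0.06,1],[-0.6,19,0,0.06,1],[-0.6,19,0,0.06,1],[-0.6,19,0,0.06,1],[-0.6,19,0,0.06,1],[-0.1,9.5,0,0.03,1],[-0.1,9.5,0,0.03,1],[0,0,0,0,1],[0,0,0,0,1]]]'
python3 - <<'E'
from h import *
s=ctrl.get_state();p=s["position"][:2]-[.761,.001];print(np.linalg.norm(p),np.degrees(np.arctan2(p[1],-p[0])))
h=np.array([.761,.001])+p/np.linalg.norm(p)*.27
print(h,np.linalg.norm(h-[.499,.0725]))
E
```

```text
time: 3.98
position: [0.5004, 0.1792, 0.2286]
tool_rot: [-0.928, -3.0, 0.0]
ft_force: [-0.4, -0.3, 2.1]
grip_width: 0.243
grip_force: 20.0
time: 4.73
position: [0.5799, 0.2604, 0.2286]
tool_rot: [-1.444, -2.789, -0.001]
ft_force: [-2.1, 3.1, 1.9]
grip_width: 0.242
grip_force: 20.0
0.31633041779473314 55.07886706984911
[0.60643895 0.22238401] 0.18441351666837325
```

```bash
python3 -m crank '[[[-0.6,18,0,0.06,1],[0,0,0,0,1],[0,0,0,0,1],[0,0,0,0,1]]]'
python3 - <<'E'
from h import *
s=ctrl.get_state();p=s["position"][:2]-[.761,.001];print(np.linalg.norm(p),np.degrees(np.arctan2(p[1],-p[0])))
h=np.array([.761,.001])+p/np.linalg.norm(p)*.27
print(h,np.linalg.norm(h-[.499,.0725]))
E
```

```text
time: 5.07
position: [0.5942, 0.2699, 0.2286]
tool_rot: [-1.527, -2.744, -0.001]
ft_force: [-2.4, 5.1, 1.2]
grip_width: 0.249
grip_force: 20.0
0.31640721573554226 58.18880857117466
[0.61867712 0.23044323] 0.19816325745481378
```

Head at 198 mm. Now I'll release and rise, then retreat so the cameras can see.

```bash
python3 -m crank '[[[0,0,0,0,-1],[0,0,0,0,-1],[0,0,0,0,-1],[0,0,0,0,-1],[0,0,0,0,-1],[0,0,-35,0,-1],[0,0,-35,0,-1],[0,0,-10,0,-1],[0,0,0,0,-1]]]'
python3 - <<'E'
from h import *
import pickle
print(need([.419,.0725,.25],1.2)) 
d={}
for n in("scene","top"):
    im=get_image(n);d[n]=im;save(im,n+"2.png")
pickle.dump(d,open("im2.pkl","wb"))
t=np.asarray(d["top"]["pixels"])
o=np.zeros((540,800,3),np.uint8);o[:480,:]=cv2.resize(t[150:270,180:380],(800,480),interpolation=3)
cv2.imwrite("pics/crop2.png",o[:480,:,::-1])
E
```

```text
time: 5.82
position: [0.5973, 0.2689, 0.313]
tool_rot: [1.529, 2.739, 0.009]
ft_force: [0.0, 0.5, -0.1]
grip_width: 0.846
grip_force: 0.0
(array([-264.6,  -23.9,   61.2]), np.float64(-37.1), array([ 0.0068,  0.003 , -1.    ]))
```

View pics/crop2.png

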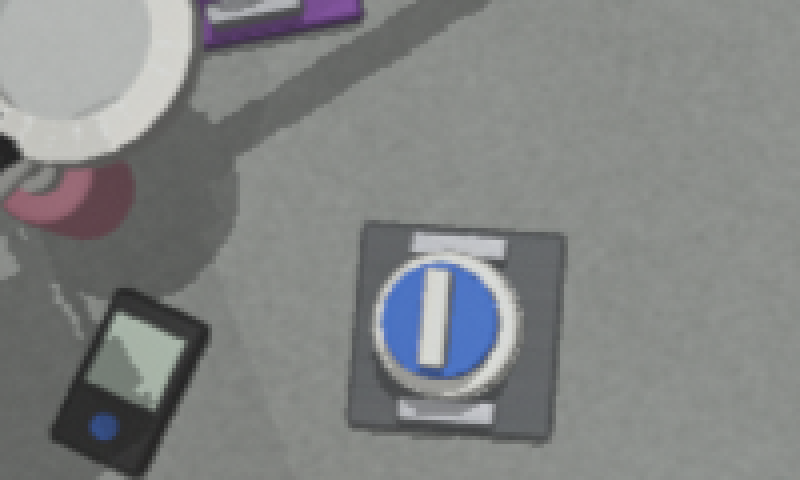

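The bottle is in clear view, with the cap disc at about (440,320) in the crop, the holder square on, and the bar near vertical in the picture. Now to measure the cap, the bar and the lamp head.

```bash
python3 - <<'E'
from h import *
import pickle
d=pickle.load(open("im2.pkl","rb"));T,S=d["top"],d["scene"]
p=np.asarray(T["pixels"]);h=cv2.cvtColor(p,cv2.COLOR_RGB2HSV)
m=cv2.inRange(h,(105,110,60),(122,255,255));m[:,:265]=0;m[:,320:]=0;m[:205]=0;m[:208]=0;m[255:]=0
c=max(cv2.findContours(m,0,1)[0],key=cv2.contourArea);hull=cv2.convexHull(c)
(u,v),r=cv2.minEnclosingCircle(hull);e=cv2.fitEllipse(hull)
print("disc",onz(T,u,v,.113).round(4),onz(T,*e[0],.113).round(4),"dia",(r*2)*.88/459)
# bar: bright, within hull
k=np.zeros_like(m);cv2.drawContours(k,[hull],-1,255,-1);b=((k>0)&(h[...,1]<70)&(h[...,2]>185)).astype(np.uint8)
pts=np.argwhere(b)[:,::-1].astype(np.float32)
W=np.array([onz(T,a,bb,.139)[:2] for a,bb in pts]).astype(np.float32)
print("bar",len(pts),np.median(h[...,2][k>0]),cv2.minAreaRect(W*1000))
M=W-W.mean(0);w=np.linalg.svd(M,full_matrices=False)[2][0];print(W.mean(0),np.degrees(np.arctan2(w[1],w[0])))
# holder: dark grey
g=((h[...,2]<105)&(h[...,1]<50)).astype(np.uint8);g[:,:265]=0;g[:,325:]=0;g[:200]=0;g[265:]=0
c=max(cv2.findContours(g,0,1)[0],key=cv2.contourArea)
print("holder",cv2.minAreaRect(np.array([onz(T,a,bb,.018)[:2]*1000 for a,bb in c[:,0]]).astype(np.float32)))
# scene
p=np.asarray(S["pixels"]);h=cv2.cvtColor(p,cv2.COLOR_RGB2HSV);m=cv2.inRange(h,(105,110,40),(122,255,255));m[:,:335]=0;m[:,385:]=0;m[:190]=0;m[260:]=0
c=max(cv2.findContours(m,0,1)[0],key=cv2.contourArea);x=cv2.boundingRect(c);print("scene blue",x,[np.round(proj(S,(.499,.0725,z)),1) for z in(.091,.113,.139)],[np.round(proj(T,(.499,.0725,z)),1) for z in(.113,.139)])
E
```

```text
disc [0.4997 0.0746 0.113 ] [0.4997 0.0745 0.113 ] dia 0.054835356668709145
bar 119 195.0 ((500.6698913574219, 75.01283264160156), (9.315020561218262, 43.07173156738281), 85.86941528320312)
[0.5002855  0.07508022] 175.44514
holder ((499.4323425292969, 74.32124328613281), (109.62458038330078, 110.8784408569336), 86.19450378417969)
scene blue (347, 208, 23, 20) [array([356.5, 219.9]), array([357.2, 212.7]), array([358.1, 203.9])] [array([290.6, 230.2]), array([289.4, 229.5])]
```

```bash
python3 -m crank '[[[0,0,0,0.11,-1],[0,0,0,0.11,-1],[0,0,0,0.11,-1],[0,0,0,0.11,-1],[0,0,0,0.11,-1],[0,0,0,0.11,-1],[0,0,0,0.11,-1],[0,0,0,0.11,-1],[0,0,0,0.11,-1],[0,0,0,0.11,-1]]]' 50
python3 -m crank '[[[0,0,0,0.11,-1],[0,0,0,0.11,-1],[0,0,0,0.11,-1],[0,0,0,0.11,-1],[0,0,0,0.11,-1],[0,0,0,0.11,-1],[0,0,0,0.11,-1],[0,0,0,0.11,-1],[0,0,0,0.11,-1],[0,0,0,0.11,-1]]]'
python3 -c "
from h import *
print(need([.4998,.0747,.18]),ctrl.get_state()['joint_positions'])"
```

```text
time: 6.75
position: [0.5946, 0.2685, 0.3061]
tool_rot: [2.743, 1.531, -0.006]
ft_force: [-0.2, 0.7, -0.1]
grip_width: 0.997
grip_force: 0.0
time: 7.58
position: [0.5945, 0.2685, 0.3062]
tool_rot: [3.137, -0.129, -0.005]
ft_force: [0.1, -0.4, -0.9]
grip_width: 1.0
grip_force: 0.0
(array([-78.2, 200.6, 126.8]), np.float64(-94.7), array([-0.0031, -0.0019, -1.    ])) [-0.96031505  0.34827965  0.67104367  1.32690375 -0.21308384  1.54196494
 -1.96487668]
```

```bash
python3 -m crank '[[[-13,33.4,0,0,-1],[-13,33.4,0,0,-1],[-13,33.4,0,0,-1],[-13,33.4,0,0,-1],[-13,33.4,0,0,-1],[-13,33.4,0,0,-1],[0,0,30,0,-1],[0,0,30,0,-1],[0,0,30,0,-1],[0,0,0,0,-1]]]'
python3 -c "
from h import *
print(need([.4998,.0747,.116]),ctrl.get_state()['joint_positions'].round(2))"
```

```text
time: 8.42
position: [0.4973, 0.0739, 0.2118]
tool_rot: [3.135, -0.12, -0.018]
ft_force: [-0.5, -0.4, -0.4]
grip_width: 0.998
grip_force: 0.0
(array([ 3.5, -1.4, 95.7]), np.float64(-94.4), array([-0.0115, -0.004 , -0.9999])) [-0.94  0.    0.75  1.84 -0.    1.31 -1.84]
```

```bash
python3 -m crank '[[[2.5,-1,20,0,-1],[0,0,20,0,-1],[0,0,20,0,-1],[0,0,0,0,-1],[0,0,0,0,-1],[0,0,0,0,-1]]]'
python3 -c "
from h import *
print(need([.4998,.0747,.116]),ctrl.get_state()['joint_positions'].round(2))"
```

```text
time: 8.92
position: [0.5057, 0.076, 0.1598]
tool_rot: [-3.139, 0.119, -0.002]
ft_force: [0.2, -0.1, 0.5]
grip_width: 1.002
grip_force: 0.0
(array([-5.8,  1.8, 43.8]), np.float64(-94.4), array([ 1.3e-03,  1.0e-04, -1.0e+00])) [-0.93  0.07  0.76  1.9  -0.05  1.19 -1.8 ]
```

```bash
python3 -m crank '[[[-5.8,1.8,12,0,-1],[0,0,12,0,-1],[0,0,10,0,-1],[0,0,0,0,-1],[0,0,0,0,-1],[0,0,0,0,-1],[0,0,0,0,-1]]]'
python3 - <<'E'
from h import *
print(need([.4998,.0747,.116]))
im=get_image("wrist");save(im,"w2.png");im=get_image("top");save(im,"top3.png")
E
```

```text
time: 9.5
position: [0.4996, 0.0745, 0.1252]
tool_rot: [-3.139, 0.12, -0.002]
ft_force: [0.8, -0.7, 0.0]
grip_width: 1.005
grip_force: 0.0
(array([ 0.2, -0.2,  9.2]), np.float64(-94.4), array([ 1.e-03,  2.e-04, -1.e+00]))
```

View pics/w2.png

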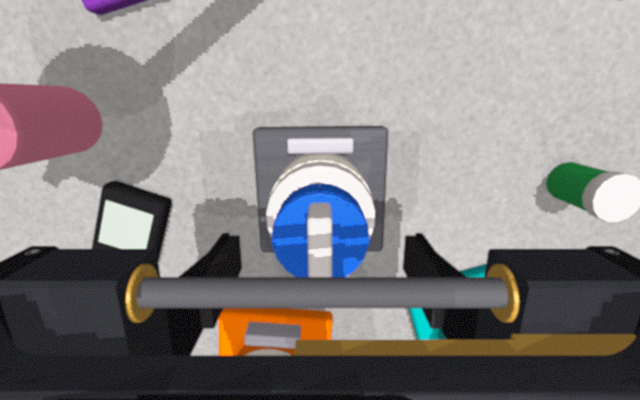

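The bar at (320,235) is centred and aligned between the fingers. I'll go down and grip.

```bash
python3 -m crank '[[[0,0,8,0,-1],[0,0,0,0,0.3],[0,0,0,0,1],[0,0,0,0,1],[0,0,0,0,1],[0,0,0,0,1],[0,0,0,0,1],[0,0,0,0,1],[0,0,0,0,1],[0,0,0,0,1]]]' 50
python3 -m crank '[[[0,0,0,0,1],[0,0,0,0,1],[0,0,0,0,1],[0,0,0,0,1],[0,0,0,0,1],[0,0,0,0,1],[0,0,0,0,1],[0,0,0,0,1]]]'
python3 -c "
from h import *
print(need([.4998,.0747,.116]))"
```

```text
time: 10.43
position: [0.4991, 0.0745, 0.1166]
tool_rot: [-3.139, 0.12, -0.0]
ft_force: [-1.3, -0.2, -0.1]
grip_width: 0.406
grip_force: 0.0
time: 11.1
position: [0.4991, 0.075, 0.1166]
tool_rot: [-3.139, 0.119, -0.0]
ft_force: [-0.1, 2.5, -0.4]
grip_width: 0.133
grip_force: 50.0
(array([0.7, 0.2, 0.6]), np.float64(-94.3), array([ 2.e-04,  6.e-04, -1.e+00]))
```

Bar gripped (11.6 mm). Now I'll press down 8.5 mm.

```bash
python3 -m crank '[[[0,0,3,0,1],[0,0,3,0,1],[0,0,2.5,0,1],[0,0,0,0,1],[0,0,0,0,1],[0,0,0,0,1]]]'
```

```text
time: 11.6
position: [0.4993, 0.0749, 0.1087]
tool_rot: [-3.138, 0.119, -0.001]
ft_force: [-1.9, 2.0, 7.5]
grip_width: 0.13
grip_force: 50.0
```

```bash
python3 -m crank '[[[0,0,0.5,-0.05,1],[0,0,0,-0.07,1],[0,0,0,-0.07,1],[0,0,0,-0.07,1],[0,0,0,-0.07,1],[0,0,0,-0.07,1],[0,0,0,-0.07,1],[0,0,0,-0.07,1]]]'
python3 -m crank '[[[0,0,0,-0.08,1],[0,0,0,-0.08,1],[0,0,0,-0.08,1],[0,0,0,-0.08,1],[0,0,0,-0.08,1],[0,0,0,-0.07,1],[0,0,0,-0.04,1],[0,0,0,0,1],[0,0,0,0,1],[0,0,0,0,1]]]'
python3 -c "
from h import *
print(need([.4998,.0747,.116]),ctrl.get_state()['torque'])"
```

```text
time: 12.27
position: [0.5004, 0.0743, 0.1087]
tool_rot: [3.056, 0.727, 0.004]
ft_force: [1.0, -0.0, 8.2]
grip_width: 0.133
grip_force: 50.0
time: 13.1
position: [0.5007, 0.0739, 0.1088]
tool_rot: [2.775, 1.469, 0.005]
ft_force: [-0.3, 0.0, 7.5]
grip_width: 0.134
grip_force: 50.0
(array([ 0.2, -1.2, -7.2]), np.float64(-34.2), array([ 0.0033, -0.    , -1.    ])) [-0.15677378  0.07702049  0.01864216]
```

```bash
python3 -m crank '[[[0,0,-4,0,1],[0,0,-5,0,1],[0,0,-6,0,1],[0,0,-6,0,1],[0,0,0,0,1],[0,0,0,0,1]]]'
python3 -c "
from h import *
print(need([.4998,.0747,.2058]),ctrl.get_state()['torque'])"
```

```text
time: 13.6
position: [0.4985, 0.0744, 0.1283]
tool_rot: [-2.776, -1.47, 0.001]
ft_force: [-0.2, 0.1, -0.5]
grip_width: 0.134
grip_force: 50.0
(array([  1. ,   0.8, -77.5]), np.float64(-34.2), array([-8.e-04, -1.e-04, -1.e+00])) [-0.1077788   0.14602374  0.03844058]
```

The force is back to about -0.5 N (the cap's weight), so the cap is free. Lifting.

```bash
python3 -m crank '[[[0,0,-10,0,1],[0,0,-15,0,1],[0,0,-15,0,1],[0,0,-15,0,1],[0,0,-15,0,1],[0,0,-7.5,0,1],[0,0,0,0,1],[0,0,0,0,1],[0,0,0,0,1],[0,0,0,0,1]]]'
python3 - <<'E'
from h import *
import pickle
print(need([.4998,.0747,.2058]))
d={n:get_image(n) for n in("scene","top")}
pickle.dump(d,open("im3.pkl","wb"))
S=np.asarray(d["scene"]["pixels"])[90:290,230:480];T=np.asarray(d["top"]["pixels"])[60:320,160:420]
o=np.zeros((400,900,3),np.uint8);o[:,:500]=cv2.resize(S,(500,400));o[:,500:]=cv2.resize(T,(400,400))
cv2.imwrite("pics/fin.png",cv2.resize(o,(800,356))[:,:,::-1])
E
```

```text
time: 14.43
position: [0.4983, 0.0743, 0.205]
tool_rot: [-2.776, -1.47, 0.003]
ft_force: [-0.2, -0.1, -1.9]
grip_width: 0.132
grip_force: 50.0
(array([ 1.1,  1. , -0.8]), np.float64(-34.2), array([-1.7e-03, -7.0e-04, -1.0e+00]))
```

View pics/fin.png

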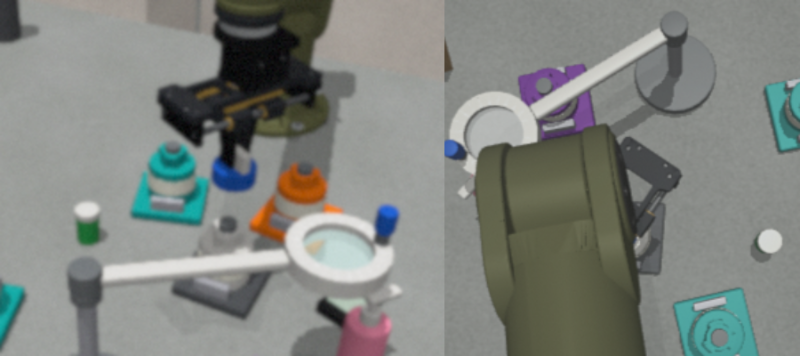

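The cap is held above the open bottle and the lamp is well aside. One last check on the lamp head and the cap height.

```bash
python3 -m crank '[[[1,1,0,0,1],[0,0,0,0,1],[0,0,0,0,1],[0,0,0,0,1],[0,0,0,0,1],[0,0,0,0,1]]]'
python3 - <<'E'
from h import *
import pickle
d=pickle.load(open("im3.pkl","rb"));T=d["top"]
p=np.asarray(d["top"]["pixels"]);h=cv2.cvtColor(p,cv2.COLOR_RGB2HSV)
hd=onz(T,160+(494-444.4)/1.368,60+135/1.368,.217);print("head",hd,np.linalg.norm(hd[:2]-[.4998,.0747]))
m=cv2.inRange(h,(105,150,60),(122,255,255));m[:,:150]=0;m[:,190:]=0;m[:140]=0;m[200:]=0
M=cv2.moments(m,True);k=onz(T,M["m10"]/M["m00"],M["m01"]/M["m00"],.26);print("knob",k,M["m00"])
S=d["scene"];h=cv2.cvtColor(np.asarray(S["pixels"]),cv2.COLOR_RGB2HSV)
m=cv2.inRange(h,(105,110,40),(122,255,255));m[:170]=0;m[215:]=0;m[:,:330]=0;m[:,400:]=0
print(cv2.boundingRect(m),[np.round(proj(S,(.499,.0747,z)),1) for z in(.18,.202)])
s=ctrl.get_state();print(s["position"],s["qd"].round(3))
E
```

```text
time: 15.03
position: [0.5004, 0.0747, 0.2061]
tool_rot: [-2.776, -1.47, -0.0]
ft_force: [-0.1, -0.2, -0.4]
grip_width: 0.136
grip_force: 50.0
head [0.61694747 0.22816242 0.217     ] 0.19306538980912413
knob [0.59256067 0.26838172 0.26      ] 107.0
(350, 178, 24, 19) [array([360.4, 189.8]), array([361.2, 181.8])]
[0.50042445 0.07474908 0.20611379] [ 0.001  0.     0.001 -0.002 -0.002 -0.002 -0.001]
```

```bash
python3 -c "
from bench import job
print(job.close_job())"
```

```text
the job is handed in; nothing more can be done
None
```

The job is handed in at about 15 s of the allowed 48 s: the lamp head is about 19.5 cm to the side of the bottle, and the cap was pressed, twisted 60° anticlockwise, lifted off and is held level and still, centred about 8 cm above the mouth; the gripper stayed clear of the gel bottle, meter and strip pot.

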